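# Close the battery bay of an emergency luminaire

### The arm

A 6-joint arm with a two-finger parallel gripper is mounted at the origin on the work surface. World frame = base frame: x ahead of the robot, y to its left, z up, the work surface at z = 0. Lengths are in m, angles in rad, forces in N, time in s.
With the tool pointing down it reaches from about 0.225 to 0.875 m from the base axis. Payload 3.4 kg.
Tool frame: the origin (TCP) lies between the finger pads; the fingertips stand 8 mm ahead of it and the grasp point (between the pads) lies 11 mm behind it; z points along the fingers, y is the line along which they close (so a half turn about z gives the same grasp; the last joint's range is limited). The gripper opens to 85 mm and grips with 20 to 120 N. Pads are 22 mm wide; open, the fingers measure 114 mm over their backs; the gripper's body (76 mm by 85 mm) begins 54 mm behind the grasp point. The pads swing forward as they close: fully open they stand 13 mm farther back than shut.
Start: joints at [-1.293, 0.276, 1.505, -0, 1.361, -0.121], TCP at [0.223, -0.53, 0.239] pointing down, gripper open.
Joint ranges: [-2.89, 2.89], [-0.75, 2.08], [0.22, 2.7], [-1.18, 4.32], [0.11, 2.71], [-2.7, 2.7]. Speed limits (rad/s): [2.57, 2.57, 3.14, 3.14, 3.14, 3.14].

### API

Orientations are given as a unit quaternion [w, x, y, z].
In Python, from rig import manip, optics, finder gives the robot as it stands.
- The arm moves only by the tool servo_tool, never from a script. Its argument "increments" is a list of rows, each a list of 7 numbers: the shift along the tool's x, y, z in cm, then the turn, a rotation vector about the tool's x, y, z in degrees, then the closure, from -1 (fully open) to 1 (shut). In form: [[x, y, z, rx, ry, rz, gripper], ...]. A call has exactly 5 rows; each row shifts and turns the commanded pose from where the row before left it, along the tool's axes as they then stand; what a row does not reach is not made up. A row lasts 1/10 s, in which the tool goes at most 50 mm and 8.59 degrees, less where a joint would pass 70% of its speed; a pose out of reach is approached as far as the arm can. A call is refused whole if a number of a shift passes 5 or a number of a turn 8.59, either way. A call with a gripper value outside its range is refused whole. The fingers move at their own pace and stop on an object; "squeeze" is the grip in N (left out, the last holds). Time passes only in rows, so rows that do not move let the fingers close, or fill a call up. It gives the time, the measured TCP pose, the force, the opening and the grip force at its end, in the units of the state.
- manip.get_state(): the state, without advancing time (a new reading comes with each control period).
- optics.get_image(name): name is "scene" or "top"; returns the picture (384x512x3 uint8, red, green, blue); there is no depth.
- optics.get_calibration(name): a dict with "fov_y" (degrees; the focal length in pixels is half the picture's height over the tangent of half this angle, whatever the lens; pixels are square), "cx", "cy" (the principal point, pixels), "dist_coeffs" ([k1, k2, p1, p2, k3] as OpenCV has them; the pictures are not rectified), "world_to_cam" (4x4, takes a point from world to camera coordinates). Camera axes: x right, y down, z forward; pixel columns grow to the right and rows downward; lengths in m; the calibration is good to about 2 mm. A picture is of the moment at which its call begins. get_calibration takes no time and is no camera call.
- manip.sign_off(): hands the job in; it is judged then, once.
Trained networks look in the newest picture that a camera, given by its name, has taken for a name from the list of things; names that differ only in an ending like _2 or _b are one class to them, and where a whole thing is asked for, a point or a joint stands for the part that bears it (a point fixed in the world has none). Each returns a list of dicts, best first, with "p" (0 to 1); they miss things now and then, are a little off and sometimes report something else, mostly with a low value. They report only what shows in the picture. A call takes as long as a camera call.
- finder.silhouettes(label, camera): "region" (384x512 bool, what is visible of it) and "box" ([centre column, centre row, width, height] in pixels, round what is visible of it).
- finder.tip_of(label, camera): "at" ([column, row] in pixels: a listed point, or the origin of a listed thing).
The state is a dict: "clock": time; "qpos": joint angles; "qd": joint speeds; "effort": joint torques, N m; "position": TCP position; "ee_rot": TCP orientation; "contact_force": force on the tool from outside, world axes, zero at the start; "moment": the same for the moment, N m; "width": finger opening in m; "gripper_force": force on a finger pad.
Only numpy, scipy, OpenCV 4.12 (cv2) and the standard library are available. Lean on these libraries where they do the work, as an engineer would, in place of code of your own. Each camera call takes 0.05 s, during which the arm holds its last target. There are 200 camera calls.

### The job

Close the battery bay of the white luminaire on the bench: first fold the upright steel keeper down flat over the battery pack, then push the sliding cover along its rails, fully home, until its springy tab clicks behind the ledge. Leave the tools and parts lying on and around the luminaire where they are.

Things in the scene. Friction and masses are not known exactly. Their poses are not given: they have to be found in the camera images.
- luminaire: White sheet-metal luminaire (channel) 500 mm long, 100 wide, 60 high, fixed between two dark jig blocks. Origin: middle of its underside, on the bench. y along its length, x across (away from the robot at yaw 0), z up. Rail lips on both side walls (outer faces x = +-50 mm) top out at z = 59 mm, 80 mm apart; blank white decks at z = 50 mm at both ends.
- bay (a point): Middle of the battery bay, at luminaire x = 0, y = +50 mm, z = 50 mm: an opening 140 mm along y between the two decks, with a black battery pack with a paper band in it whose top is at z = 37 mm.
- cover (a joint): Travel (m) of the grey plastic cover plate (86 mm across, 160 along y, top at z = 53.5 mm in the luminaire frame) along the rails: 0 = open, parked on the -y deck; grows towards luminaire +y. It takes about 2 N, over the ledge (from 0.123) about 8 N. The hook drops behind the ledge at 0.138; hard stop at 0.143. It stays where it is left.
- cover_rib (a point): Centre of the upright grey thumb rib on the cover, which is pushed: 50 mm across the luminaire, 8 mm thick along y, 14 mm high over the plate (z from 53.5 to 67.5 mm in the luminaire frame). It lies at luminaire x = 0, y = -150 mm + cover travel, 20 mm from the cover's trailing end.
- tab (a joint): Bending of the springy grey tab at the cover's leading (+y) end, in rad: 0 = relaxed, level; it rises to about 0.14 as its hook climbs the ledge's ramp and drops back to 0 with the click behind the ledge.
- tab_hook (a point): The hook at the free end of the tab (24 mm wide across the luminaire, round, 6 mm thick), 36 mm ahead of the cover's leading edge.
- ledge (a point): Top of the white ledge on the luminaire's far (+y) deck at luminaire y = +160 mm, 36 mm wide, 5.5 mm high: a ramp on its -y side, a steep back on its +y side, behind which the hook must drop.
- keeper (a joint): Angle (rad) of the steel battery keeper, a strap 64 mm long, 28 wide, 3 thick: 0 = flat on the battery (its end stop), 1.57 = upright, 1.75 = leaning outward on its stop. Folds towards luminaire -x; stays where left (0.6 N at the tip moves it). Above 0.1 it blocks the cover.
- keeper_hinge (a point): Middle of the keeper's hinge axis, which runs along luminaire y: at luminaire x = +36 mm, y = +90 mm, z = 41.5 mm.
- keeper_tip (a point): Middle of the keeper's free end, 64 mm from its hinge.
- screwdriver: Screwdriver, 190 mm long, lying beside the luminaire's near side. Bystander. Origin: on its axis along the handle, on its underside.
- tape_roll: Roll of clear tape, 90 mm across, 24 mm high, lying flat beyond the luminaire. Bystander. Origin: centre of its underside.
- steel_bowl: Steel bowl, 110 mm across, 50 mm high, standing beyond the luminaire. Bystander. Origin: centre of its underside.
- end_cap: White plastic end piece, 50 x 22 x 30 mm, lying on the luminaire's far deck about 55 mm past the ledge. Bystander. Origin: centre of its underside.

How it is judged:
By the outcome, as a careful person would: the job done as asked, in the order asked, and still so for the second after the job is handed in, with the robot touching nothing.
It also fails if it takes over 45 s, if anything falls off the work surface, if the arm or the gripper's body presses on something with over 40 N, if the wrist force passes 120 N, or if a joint passes its speed limit or range.

## Working session

There is one attempt and no reset: what is moved stays moved. The work goes in short steps, Python scripts to look and compute and a tool call to move; the robot and the scene stay as the last step left them, time stands still between calls to the robot, and variables do not carry over. Pictures are saved under pics/ and viewed, at most 10 in all, crops included, and the job is handed in when it is done.

Besides the shell and the picture viewer there is one more tool, called after ">>>" by a JSON object that holds its "method" and its "body". servo_tool: Moves the arm, as the interface text tells. Its arguments: {"type":"object","properties":{"increments":{"type":"array","items":{"type":"array","items":{"type":"number"}}},"squeeze":{"type":"number"}},"required":["increments"]}

```bash
mkdir -p pics
cat > h.py <<'E'
import numpy as np, cv2
from rig import manip, optics, finder
def cam(n):
    c=optics.get_calibration(n); f=192/np.tan(np.radians(c["fov_y"])/2)
    K=np.array([[f,0,c["cx"]],[0,f,c["cy"]],[0,0,1]]); return K,np.array(c["dist_coeffs"],float),np.array(c["world_to_cam"])
def ray(n,px):
    K,d,T=cam(n); u=cv2.undistortPoints(np.array([[px]],float),K,d)[0,0]
    R=T[:3,:3]; return -R.T@T[:3,3], R.T@np.array([u[0],u[1],1])
def atz(n,px,z):
    o,v=ray(n,px); return o+v*(z-o[2])/v[2]
def tri(a,b):
    (o1,v1),(o2,v2)=ray("top",a),ray("scene",b)
    s=np.linalg.lstsq(np.c_[v1,-v2],o2-o1,rcond=None)[0]
    p,q=o1+s[0]*v1,o2+s[1]*v2; return (p+q)/2,np.linalg.norm(p-q)
def proj(n,P):
    K,d,T=cam(n); return cv2.projectPoints(np.array(P,float).reshape(-1,3),cv2.Rodrigues(T[:3,:3])[0],T[:3,3],K,d)[0][:,0]
E
python3 - <<'E'
from h import *
for n in("top","scene"): cv2.imwrite(f"pics/{n}0.png",optics.get_image(n)[:,:,::-1])
for l in ["luminaire","bay","cover_rib","tab_hook","ledge","keeper_hinge","keeper_tip","end_cap"]:
    r={}
    for n in("top","scene"):
        t=finder.tip_of(l,n)
        if t: r[n]=t[0]["at"]; print(l,n,np.round(t[0]["at"],1),round(t[0]["p"],2))
    if len(r)==2: p,e=tri(r["top"],r["scene"]); print("   ",p.round(4),e.round(4))
s=manip.get_state(); print(s["clock"],s["ee_rot"],s["position"])
E
```

```text
luminaire top [259.2 200.9] 0.89
luminaire scene [255.  205.4] 0.98
    [0.5858 0.0772 0.0072] 0.0066
bay top [241.7 199.1] 0.91
bay scene [276.3 186.1] 0.78
    [0.5832 0.1218 0.0487] 0.0014
cover_rib top [320.7 179.4] 0.58
cover_rib scene [339.  158.6] 0.73
    [0.6492 0.0717 0.2072] 0.2592
tab_hook top [177.8 165.2] 0.74
tab_hook scene [268.2 185.6] 0.46
    [0.638  0.1751 0.1171] 0.1747
ledge top [223.7 189.7] 0.69
ledge scene [323.4 167.4] 0.6
    [0.6046 0.1849 0.0985] 0.0495
keeper_hinge top [220.9 190.3] 0.97
keeper_hinge scene [303.4 189.2] 0.96
    [0.6065 0.1721 0.0476] 0.0002
keeper_tip top [223.6 188.1] 0.37
keeper_tip scene [302.3 162.8] 0.6
    [0.5976 0.1647 0.1112] 0.0082
end_cap top [173.1 220.6] 0.47
end_cap scene [342.4 156. ] 0.85
    [0.5354 0.286  0.0556] 0.0043
0.9 [ 2.65999891e-05  9.80189612e-01  1.98061412e-01 -5.44524492e-06] [ 0.22325429 -0.5299096   0.23932325]
```

View pics/top0.png

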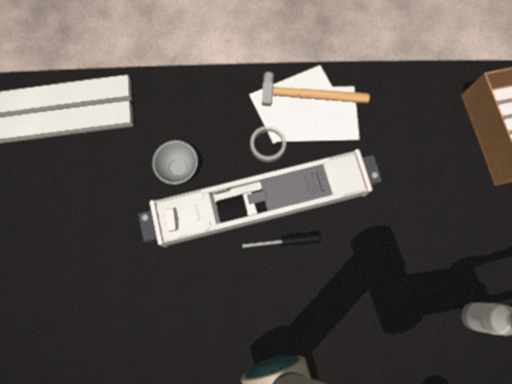

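View pics/scene0.png

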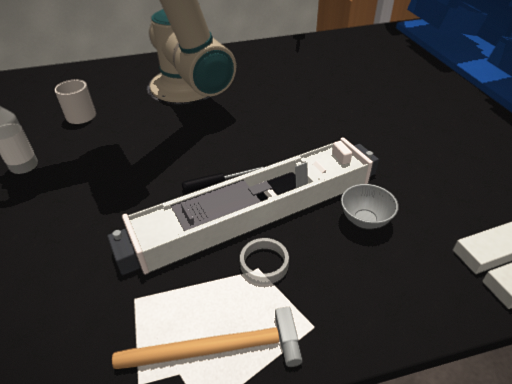

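The top view shows the luminaire from (155,222) to (368,170), +y end to the left, with the cover at about (295,187) and the bay at about (235,205). The keeper stands upright near (221,190), which is (302,175) in the scene view. Next I fit the luminaire pose to the silhouettes.

```bash
cat >> h.py <<'E'
def L2W(p,P):
    c,s=np.cos(p[2]),np.sin(p[2]); P=np.atleast_2d(P)
    return np.c_[p[0]+c*P[:,0]-s*P[:,1],p[1]+s*P[:,0]+c*P[:,1],P[:,2]]
E
python3 - <<'E'
from h import *
from scipy.optimize import minimize
M={}
for n in("top","scene"):
    optics.get_image(n); r=finder.silhouettes("luminaire",n); print(n,r[0]["p"],r[0]["box"])
    pts=np.argwhere(r[0]["region"])[:,::-1].astype(np.int32); 
    m=np.zeros((384,512),np.uint8); cv2.fillConvexPoly(m,cv2.convexHull(pts),1); M[n]=cv2.resize(m,None,fx=4,fy=4,interpolation=0)
B=np.array([[x,y,z] for x in(-.05,.05) for y in(-.25,.25) for z in(0,.059)])
def cost(p,ns=("top","scene")):
    c=0
    for n in ns:
        m=np.zeros((1536,2048),np.uint8); cv2.fillConvexPoly(m,cv2.convexHull((proj(n,L2W(p,B))*4+1.5).round().astype(np.int32)),1)
        c+=1-(m&M[n]).sum()/(m|M[n]).sum()
    return c
for ns in(("top","scene"),("top",),("scene",)):
    r=minimize(cost,[.583,.075,.22],args=(ns,),method="Nelder-Mead",options=dict(initial_simplex=[[.583,.075,.22],[.593,.075,.22],[.583,.085,.22],[.583,.075,.27]])); print(ns,r.x,r.fun)
    if len(ns)==2: p=r.x
print("hinge",L2W(p,[.036,.09,.0415]),"bay",L2W(p,[0,.05,.05]))
pts={"rib":[[-.025,-.15,.0675],[.025,-.15,.0675]],"hinge":[[.036,.076,.0415],[.036,.104,.0415]],"tip":[[.036,.076,.1055],[.036,.104,.1055]],"ledge":[[-.018,.16,.0555],[.018,.16,.0555]]}
for n,(x,y,w,h) in {"top":(140,130,250,125),"scene":(100,120,300,150)}.items():
    im=optics.get_image(n)[:,:,::-1].copy(); k=800/w if n=="top" else 800/300
    c=cv2.resize(im[y:y+h,x:x+w],None,fx=k,fy=k,interpolation=cv2.INTER_CUBIC)
    for q in list(pts.values()):
        for u in proj(n,L2W(p,q)): cv2.circle(c,tuple(int(v) for v in (u-[x,y]+.5)*k),3,(0,0,255),1)
    for u in proj(n,L2W(p,B[1::2])): cv2.circle(c,tuple(int(v) for v in (u-[x,y]+.5)*k),3,(0,200,0),1)
    cv2.imwrite(f"pics/{n}1.png",c)
E
```

```text
top 0.63 [257.9, 199.2, 245.7, 94.6]
scene 0.79 [244.0, 205.2, 269.3, 133.9]
('top', 'scene') [0.58721154 0.07697501 0.23178282] 0.29273378952915385
('top',) [0.59010183 0.07926356 0.22596947] 0.15318996019460418
('scene',) [0.59184685 0.04946768 0.22815815] 0.1188076609383133
hinge [[0.60157467 0.17283793 0.0415    ]] bay [[0.57572589 0.12563793 0.05      ]]
```

View pics/top1.png

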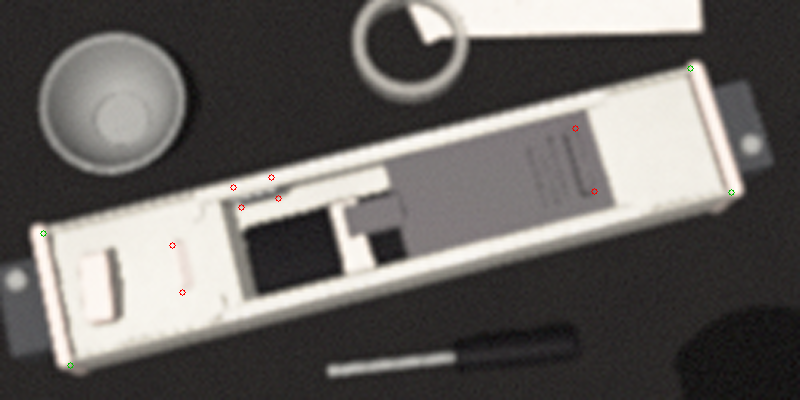

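View pics/scene1.png

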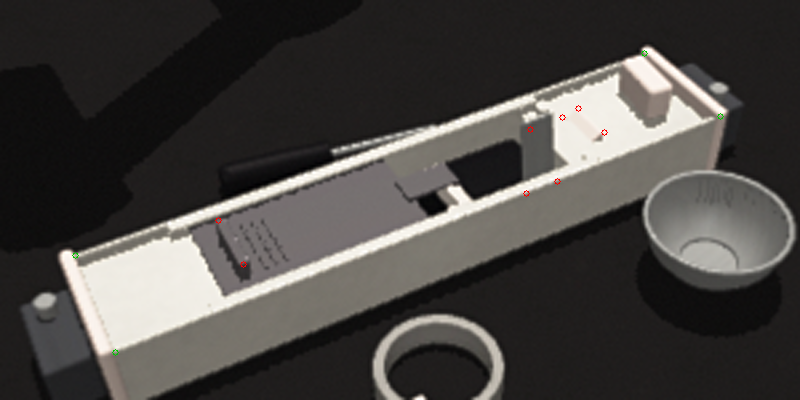

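Top: the rib is near crop (576,165) and the bay's +y edge at (222,205)-(247,298). Scene: the upright keeper's top edge is at crop (521–551,113). The fit agrees to a few mm, so I check it with known-height picks.

Run:
```python
from h import *
from scipy.optimize import least_squares
p=np.array([.5872,.0770,.2318])
t=lambda u,v:np.array([140+u/3.2-.5,130+v/3.2-.5]); s=lambda u,v:np.array([100+u*.375-.5,120+v*.375-.5])
picks=[("trail","top",t(585,110),.0535),("trail","top",t(613,207),.0535),("trail","scene",s(192,232),.0535),
("bay120","top",t(222,205),.05),("bay120","top",t(247,298),.05),("c1","top",t(37,231),.059),("c2","top",t(68,370),.059),("c3","top",t(696,66),.059),("c4","top",t(740,192),.059),
("c1","scene",s(722,117),.059),("c2","scene",s(645,51),.059),("c3","scene",s(108,355),.059),("c4","scene",s(68,255),.059),("ledge","top",t(182,265),.0555),("ribtop","scene",s(234,243),.0675),("ribtop","top",t(578,165),.0675),
("keepertopL","scene",s(521,115),.105),("keepertopR","scene",s(551,113),.105),("ktop","top",t(248,198),.105),("ktop","top",t(288,188),.105)]
def w2l(w,p):
    d=w[:2]-p[:2]; c,q=np.cos(p[2]),np.sin(p[2]); return np.array([c*d[0]+q*d[1],-q*d[0]+c*d[1]])*1000
for l,n,px,z in picks: print(l,n,w2l(atz(n,px,z),p).round(1))
for l in("steel_bowl","tape_roll","screwdriver","end_cap"):
    optics.get_image("top"); r=finder.tip_of(l,"top"); 
    if r: print(l,w2l(atz("top",r[0]["at"],0),p).round(),r[0]["p"])
```

```text
trail top [  40.3 -164.6]
trail top [ -36.8 -162.8]
trail scene [ -38.1 -167.9]
bay120 top [ 39.5 117.6]
bay120 top [-33.2 115.9]
c1 top [ 53.  254.1]
c2 top [-53.  252.8]
c3 top [  50.9 -255.1]
c4 top [ -51.  -256.3]
c1 scene [ 51.7 250.5]
c2 scene [-52.5 252.1]
c3 scene [  49.5 -255.1]
c4 scene [ -53.5 -254.3]
ledge top [  1.7 156.2]
ribtop scene [   1.7 -148.2]
ribtop top [  -2.3 -143.9]
keepertopL scene [17.6 78.9]
keepertopR scene [26.6 99.6]
ktop top [26.2 95.7]
ktop top [26.  66.7]
steel_bowl [140. 176.] 0.81
tape_roll [136. -51.] 0.61
screwdriver [-107.  -24.] 0.6
end_cap [  4. 223.] 0.65
```

>>> {"method": "servo_tool", "body": {"increments": [[0, 0, 0, 0, 0, 4.8, 1], [0, 0, 0, 0, 0, 4.77, 1], [3.2, -3.3, 0, 0, 0, 0, 1], [3.2, -3.3, 0, 0, 0, 0, 1], [3.2, -3.3, 0, 0, 0, 0, 1]], "squeeze": 30}}

```text
clock: 2.1
position: [0.2944, -0.4104, 0.2392]
ee_rot: [-0.0, 0.993, 0.115, 0.0]
contact_force: [1.4, -0.4, 0.3]
width: 0.0125
gripper_force: 0.0
```

>>> {"method": "servo_tool", "body": {"increments": [[3.2, -3.3, 0, 0, 0, 0, 1], [3.2, -3.3, 0, 0, 0, 0, 1], [3.2, -3.3, 0, 0, 0, 0, 1], [3.2, -3.3, 0, 0, 0, 0, 1], [3.2, -3.3, 0, 0, 0, 0, 1]]}}

```text
clock: 2.6
position: [0.4125, -0.2126, 0.2396]
ee_rot: [0.0, 0.993, 0.115, 0.0]
contact_force: [-0.4, -1.4, 0.1]
width: -0.0001
gripper_force: 0.0
```

>>> {"method": "servo_tool", "body": {"increments": [[3.2, -3.3, 0, 0, 0, 0, 1], [3.2, -3.3, 0, 0, 0, 0, 1], [3.2, -3.3, 0, 0, 0, 0, 1], [3.2, -3.3, 0, 0, 0, 0, 1], [3.2, -3.3, 0, 0, 0, 0, 1]]}}

```text
clock: 3.1
position: [0.5304, -0.015, 0.2395]
ee_rot: [0.0, 0.993, 0.116, 0.0]
contact_force: [1.2, -0.1, 0.4]
width: 0.0001
gripper_force: 0.0
```

```bash
cat > st.py <<'E'
from h import *
from scipy.spatial.transform import Rotation as Ro
s=manip.get_state(); p=[.5872,.0770,.2318]; w=np.array(s["position"]); d=w[:2]-p[:2]; c,q=np.cos(p[2]),np.sin(p[2])
print("lum mm",np.round([1e3*(c*d[0]+q*d[1]),1e3*(-q*d[0]+c*d[1]),1e3*w[2]],1),"clock",s["clock"],"w",s["width"],"F",np.round(s["contact_force"],1))
print(np.degrees(Ro.from_quat(np.roll(s["ee_rot"],-1)).as_matrix()[:2,0]@[[np.cos(.2318),-np.sin(.2318)],[np.sin(.2318),np.cos(.2318)]]).round(2),"(x axis in lum, *57)")
E
python3 st.py
```

```text
lum mm [-76.4 -76.5 239.5] clock 3.1 w 0.00014250543913740953 F [ 1.2 -0.1  0.4]
[5.73e+01 2.00e-02] (x axis in lum, *57)
```

>>> {"method": "servo_tool", "body": {"increments": [[3, -3.3, 0, 0, 0, 0, 1], [3, -3.3, 0, 0, 0, 0, 1], [3, -3.3, 0, 0, 0, 0, 1], [3, -3.3, 0, 0, 0, 0, 1], [2.5, -2.8, 0, 0, 0, 0, 1]]}}

```text
clock: 3.6
position: [0.6349, 0.1745, 0.2391]
ee_rot: [-0.0, 0.993, 0.116, 0.0]
contact_force: [0.6, -0.1, -0.1]
width: 0.0001
gripper_force: 0.0
```

>>> {"method": "servo_tool", "body": {"increments": [[0, 0, 0, 0, 0, 0, 1], [0, 0, 4, 0, 0, 0, 1], [0, 0, 4, 0, 0, 0, 1], [0, 0, 2, 0, 0, 0, 1], [0, 0, 0, 0, 0, 0, 1]]}}

```text
clock: 4.1
position: [0.631, 0.1709, 0.1355]
ee_rot: [0.0, 0.993, 0.115, -0.004]
contact_force: [0.5, -0.5, -0.1]
width: -0.0001
gripper_force: 0.0
```

```bash
python3 st.py
python3 - <<'E'
from h import *
im=optics.get_image("scene")[:,:,::-1]
cv2.imwrite("pics/s2.png",cv2.resize(im[60:270,150:430],None,fx=2.8,fy=2.8,interpolation=2))
E
```

```text
lum mm [ 64.2  81.4 135.5] clock 4.1 w -8.459900444899676e-05 F [ 0.5 -0.5 -0.1]
[ 5.729e+01 -3.000e-02] (x axis in lum, *57)
```

View pics/s2.png

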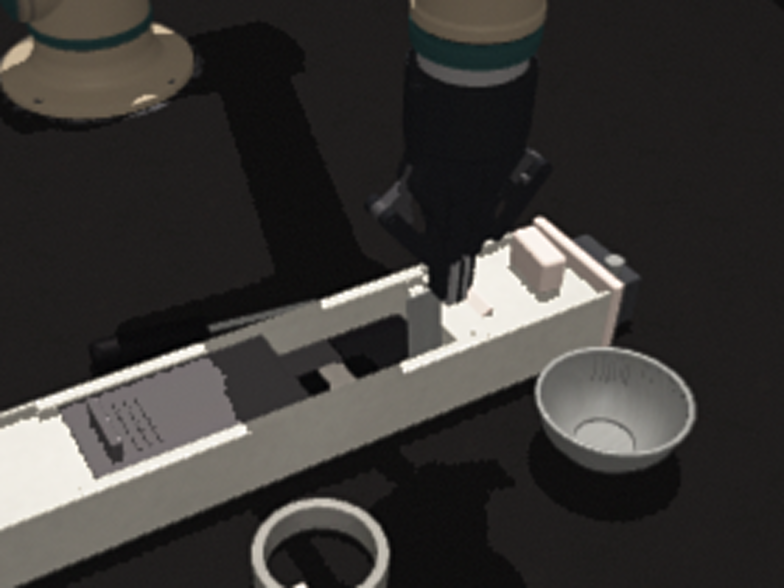

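The closed fingers hang just outside the keeper, whose top is at about (425,290). The bowl and tape are well clear. I lower the fingers and push towards -x.

>>> {"method": "servo_tool", "body": {"increments": [[0.8, -0.6, 0, 0, 0, 0, 1], [0, 0, 2, 0, 0, 0, 1], [0, 0, 2.2, 0, 0, 0, 1], [0, 0, 0, 0, 0, 0, 1], [0, 0, 0, 0, 0, 0, 1]]}}

```text
clock: 4.65
position: [0.6416, 0.1802, 0.0989]
ee_rot: [-0.0, 0.993, 0.116, 0.001]
contact_force: [0.7, -0.1, -0.0]
width: 0.0003
gripper_force: 0.0
```

>>> {"method": "servo_tool", "body": {"increments": [[-1.2, 0, 0, 0, 0, 0, 1], [-1.2, 0, 0, 0, 0, 0, 1], [-1.2, 0, 0, 0, 0, 0, 1], [0, 0, 0, 0, 0, 0, 1], [0, 0, 0, 0, 0, 0, 1]]}}

```text
clock: 5.15
position: [0.6051, 0.1715, 0.098]
ee_rot: [-0.0, 0.993, 0.116, 0.001]
contact_force: [-0.3, 1.2, 0.1]
width: -0.0001
gripper_force: 0.0
```

```bash
python3 st.py
python3 - <<'E'
from h import *
im=optics.get_image("scene")[:,:,::-1]
cv2.imwrite("pics/s3.png",cv2.resize(im[100:250,220:400],None,fx=3.6,fy=3.6,interpolation=2))
E
```

```text
lum mm [39.2 87.9 98. ] clock 5.15 w -8.500288110398266e-05 F [-0.3  1.2  0.1]
[ 5.73e+01 -1.00e-02] (x axis in lum, *57)
```

View pics/s3.png

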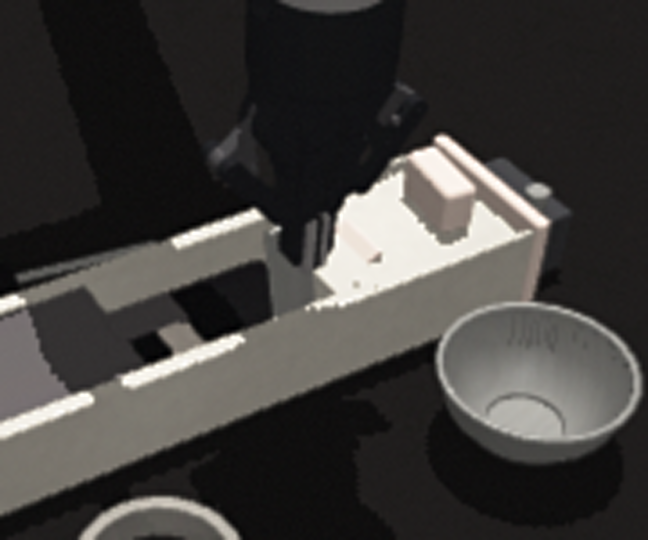

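>>> {"method": "servo_tool", "body": {"increments": [[-1.0, 0, 0.2, 0, 0, 0, 1], [-1.0, 0, 0.4, 0, 0, 0, 1], [-1.0, 0, 0.6, 0, 0, 0, 1], [-0.6, 0, 0.7, 0, 0, 0, 1], [-0.3, 0, 0.7, 0, 0, 0, 1]]}}

```text
clock: 5.7
position: [0.566, 0.1624, 0.0707]
ee_rot: [0.0, 0.993, 0.116, -0.001]
contact_force: [-0.4, 0.5, 1.0]
width: -0.0002
gripper_force: 0.5
```

>>> {"method": "servo_tool", "body": {"increments": [[0, 0, 0.6, 0, 0, 0, 1], [0, 0, 0.6, 0, 0, 0, 1], [0, 0, 0.5, 0, 0, 0, 1], [0, 0, 0, 0, 0, 0, 1], [0, 0, 0, 0, 0, 0, 1]]}}

```text
clock: 6.2
position: [0.5677, 0.1627, 0.054]
ee_rot: [0.0, 0.993, 0.116, -0.0]
contact_force: [0.3, -0.1, 0.6]
width: -0.0002
gripper_force: 0.0
```

```bash
python3 st.py
```

```text
lum mm [ 0.7 87.9 54. ] clock 6.2 w -0.00015330269376917535 F [ 0.3 -0.1  0.6]
[57.3 -0. ] (x axis in lum, *57)
```

>>> {"method": "servo_tool", "body": {"increments": [[-0.6, 0, 0.1, 0, 0, 0, 1], [0, 0, 0.1, 0, 0, 0, 1], [0, 0, 0.1, 0, 0, 0, 1], [0, 0, 0, 0, 0, 0, 1], [0, 0, 0, 0, 0, 0, 1]]}}

```text
clock: 6.7
position: [0.5618, 0.1613, 0.0513]
ee_rot: [0.0, 0.993, 0.116, 0.0]
contact_force: [-0.1, 0.1, -0.6]
width: 0.0001
gripper_force: 0.0
```

>>> {"method": "servo_tool", "body": {"increments": [[0, 0, 0.1, 0, 0, 0, 1], [0, 0, 0, 0, 0, 0, 1], [0, 0, 0, 0, 0, 0, 1], [0, 0, 0, 0, 0, 0, 1], [0, 0, 0, 0, 0, 0, 1]]}}

```text
clock: 7.2
position: [0.5619, 0.1613, 0.0509]
ee_rot: [0.0, 0.993, 0.116, 0.0]
contact_force: [-2.0, 0.3, 4.9]
width: -0.0002
gripper_force: 2.7
```

>>> {"method": "servo_tool", "body": {"increments": [[0, 0, -3, 0, 0, 0, 1], [0, 0, -3.5, 0, 0, 0, 1], [0.1, 4.5, 0, 0, 0, 0, 1], [0.1, 4.5, 0, 0, 0, 0, 1], [0.1, 4.5, 0, 0, 0, 0, 1]]}}

```text
clock: 7.7
position: [0.596, 0.0296, 0.1156]
ee_rot: [0.0, 0.993, 0.116, 0.001]
contact_force: [0.6, 1.8, -1.5]
width: 0.0004
gripper_force: 0.0
```

>>> {"method": "servo_tool", "body": {"increments": [[0.1, 4.5, 0, 0, 0, 0, 1], [0.1, 4.5, 0, 0, 0, 0, 1], [0.1, 4.7, 0, 0, 0, 0, 1], [0, 0, 0, 0, 0, 0, 1], [0, 0, 0, 0, 0, 0, 1]]}}

```text
clock: 8.2
position: [0.6298, -0.1032, 0.1146]
ee_rot: [-0.0, 0.993, 0.114, -0.0]
contact_force: [0.9, 0.8, -0.2]
width: -0.0001
gripper_force: 0.0
```

```bash
python3 st.py
python3 - <<'E'
from h import *
a=optics.get_image("scene")[:,:,::-1]; b=optics.get_image("top")[:,:,::-1]
a=cv2.resize(a[120:270,120:400],(784,420),interpolation=2)
cv2.imwrite("pics/s4.png",a)
E
```

```text
lum mm [   0.  -185.2  114.6] clock 8.2 w -7.67608650557124e-05 F [ 0.9  0.8 -0.2]
[57.3  -0.15] (x axis in lum, *57)
```

View pics/s4.png

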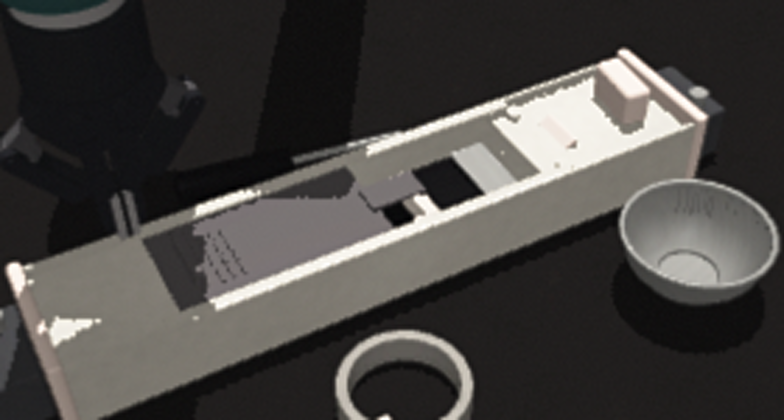

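The keeper now lies flat across the battery, at (485,170). The fingers are behind the rib, so I lower them and push.

>>> {"method": "servo_tool", "body": {"increments": [[0, 0, 2, 0, 0, 0, 1], [0, 0, 2, 0, 0, 0, 1], [0, 0, 0.8, 0, 0, 0, 1], [0, 0, 0, 0, 0, 0, 1], [0, 0, 0, 0, 0, 0, 1]]}}

```text
clock: 8.8
position: [0.6302, -0.1014, 0.0678]
ee_rot: [0.0, 0.993, 0.116, 0.0]
contact_force: [-0.7, -0.7, 0.4]
width: -0.0001
gripper_force: 0.0
```

>>> {"method": "servo_tool", "body": {"increments": [[0, -0.8, 0, 0, 0, 0, 1], [0, -0.8, 0, 0, 0, 0, 1], [0, -0.8, 0, 0, 0, 0, 1], [0, -0.8, 0, 0, 0, 0, 1], [0, 0, 0, 0, 0, 0, 1]]}}

```text
clock: 9.3
position: [0.6226, -0.0697, 0.0678]
ee_rot: [-0.0, 0.993, 0.116, 0.0]
contact_force: [0.0, -0.3, -0.4]
width: -0.0003
gripper_force: 0.0
```

```bash
python3 st.py
python3 - <<'E'
from h import *
a=optics.get_image("scene")[:,:,::-1]
cv2.imwrite("pics/s5.png",cv2.resize(a[120:270,120:400],(784,420),interpolation=2))
E
```

```text
lum mm [   0.7 -150.9   67.8] clock 9.3 w -0.00027691874331030547 F [ 0.  -0.3 -0.4]
[5.73e+01 5.00e-02] (x axis in lum, *57)
```

View pics/s5.png

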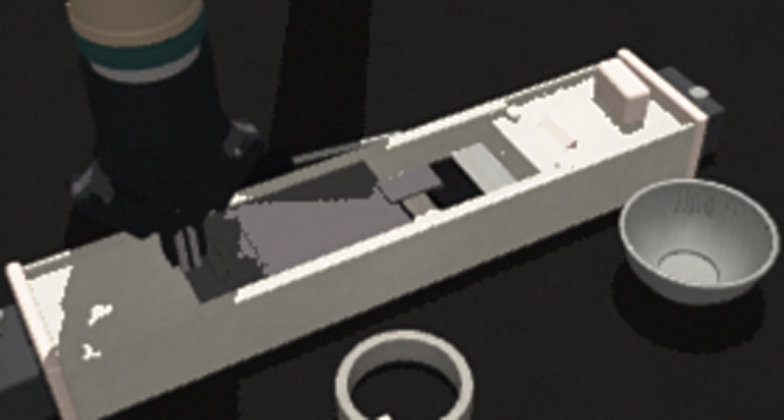

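The cover is moving: its leading tab now reaches (442,185), and the finger is on the rib. I keep pushing.

>>> {"method": "servo_tool", "body": {"increments": [[0, -1.8, 0, 0, 0, 0, 1], [0, -1.8, 0, 0, 0, 0, 1], [0, -1.8, 0, 0, 0, 0, 1], [0, -1.8, 0, 0, 0, 0, 1], [0, -1.8, 0, 0, 0, 0, 1]]}}

```text
clock: 9.85
position: [0.6018, 0.0184, 0.0674]
ee_rot: [0.0, 0.993, 0.116, 0.0]
contact_force: [3.0, -1.8, 0.8]
width: 0.0
gripper_force: 1.2
```

>>> {"method": "servo_tool", "body": {"increments": [[0, -0.5, 0, 0, 0, 0, 1], [0, -0.5, 0, 0, 0, 0, 1], [0, -0.5, 0, 0, 0, 0, 1], [0, -0.4, 0, 0, 0, 0, 1], [0, -0.4, 0, 0, 0, 0, 1]]}}

```text
clock: 10.35
position: [0.5972, 0.0372, 0.0674]
ee_rot: [0.002, 0.993, 0.116, 0.0]
contact_force: [2.4, -7.7, -0.3]
width: 0.0001
gripper_force: 4.0
```

>>> {"method": "servo_tool", "body": {"increments": [[0, -0.2, 0, 0, 0, 0, 1], [0, -0.2, 0, 0, 0, 0, 1], [0, 0, 0, 0, 0, 0, 1], [0, 0, 0, 0, 0, 0, 1], [0, 0, 0, 0, 0, 0, 1]]}}

```text
clock: 10.85
position: [0.5965, 0.0403, 0.0674]
ee_rot: [0.002, 0.993, 0.116, 0.0]
contact_force: [3.1, -8.2, -0.3]
width: 0.0001
gripper_force: 3.8
```

```bash
python3 st.py
python3 - <<'E'
from h import *
a=optics.get_image("scene")[:,:,::-1]
cv2.imwrite("pics/s6.png",cv2.resize(a[120:270,120:400],(784,420),interpolation=2))
E
```

```text
lum mm [  0.6 -37.8  67.4] clock 10.85 w 5.303533388954314e-05 F [ 3.1 -8.2 -0.3]
[5.73e+01 2.00e-02] (x axis in lum, *57)
```

View pics/s6.png

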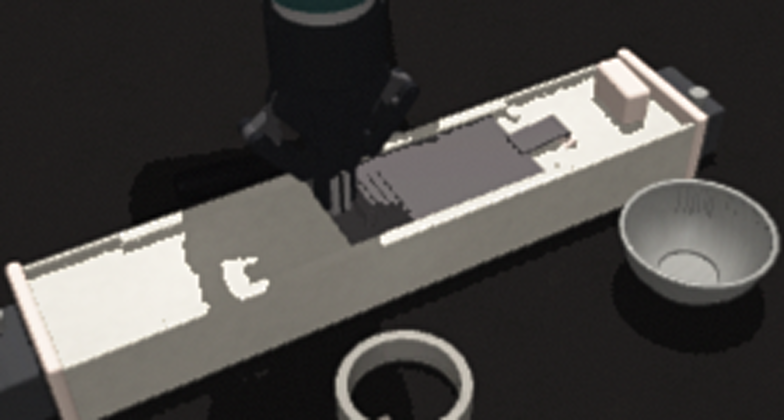

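The tab hook, at (555,130), is on the ledge ramp and the force is the 8 N expected there. I continue slowly.

>>> {"method": "servo_tool", "body": {"increments": [[0, -0.2, 0, 0, 0, 0, 1], [0, -0.2, 0, 0, 0, 0, 1], [0, -0.2, 0, 0, 0, 0, 1], [0, -0.2, 0, 0, 0, 0, 1], [0, 0, 0, 0, 0, 0, 1]]}}

```text
clock: 11.4
position: [0.5937, 0.0511, 0.0673]
ee_rot: [-0.0, 0.993, 0.116, -0.0]
contact_force: [1.4, -1.6, 0.8]
width: -0.0
gripper_force: 0.8
```

>>> {"method": "servo_tool", "body": {"increments": [[0, -0.1, 0, 0, 0, 0, 1], [0, -0.1, 0, 0, 0, 0, 1], [0, -0.1, 0, 0, 0, 0, 1], [0, 0, 0, 0, 0, 0, 1], [0, 0, 0, 0, 0, 0, 1]]}}

```text
clock: 11.9
position: [0.5936, 0.0518, 0.0674]
ee_rot: [0.002, 0.993, 0.116, 0.0]
contact_force: [2.7, -7.7, 0.6]
width: -0.0001
gripper_force: 3.6
```

>>> {"method": "servo_tool", "body": {"increments": [[0, -0.2, 0, 0, 0, 0, 1], [0, -0.2, 0, 0, 0, 0, 1], [0, 0, 0, 0, 0, 0, 1], [0, 0, 0, 0, 0, 0, 1], [0, 0, 0, 0, 0, 0, 1]]}}

```text
clock: 12.4
position: [0.5936, 0.0523, 0.0675]
ee_rot: [0.005, 0.993, 0.117, 0.001]
contact_force: [3.3, -16.3, -0.2]
width: 0.0
gripper_force: 7.5
```

The force rises to 16 N without motion, so the cover is at the hard stop. I back off, lift and check.

>>> {"method": "servo_tool", "body": {"increments": [[0, 1, 0, 0, 0, 0, 1], [0, 1, 0, 0, 0, 0, 1], [0, 0, -4, 0, 0, 0, 1], [0, 0, -4, 0, 0, 0, 1], [0, 0, -4, 0, 0, 0, 1]]}}

```text
clock: 12.9
position: [0.5957, 0.0386, 0.1878]
ee_rot: [-0.001, 0.993, 0.116, -0.001]
contact_force: [1.7, -0.3, -0.2]
width: -0.0
gripper_force: 0.0
```

>>> {"method": "servo_tool", "body": {"increments": [[0, 4, -2, 0, 0, 0, 1], [0, 4, 0, 0, 0, 0, 1], [0, 4, 0, 0, 0, 0, 1], [0, 0, 0, 0, 0, 0, 1], [0, 0, 0, 0, 0, 0, 1]]}}

```text
clock: 13.4
position: [0.6237, -0.0788, 0.2065]
ee_rot: [-0.001, 0.993, 0.115, -0.001]
contact_force: [-0.4, 0.5, -0.6]
width: 0.0001
gripper_force: 0.0
```

```bash
python3 st.py
python3 - <<'E'
from h import *
a=optics.get_image("scene")[:,:,::-1]
cv2.imwrite("pics/s7.png",cv2.resize(a[120:270,120:400],(784,420),interpolation=2))
E
```

```text
lum mm [-2.000e-01 -1.600e+02  2.065e+02] clock 13.4 w 8.252971551460215e-05 F [-0.4  0.5 -0.6]
[57.3  -0.11] (x axis in lum, *57)
```

View pics/s7.png

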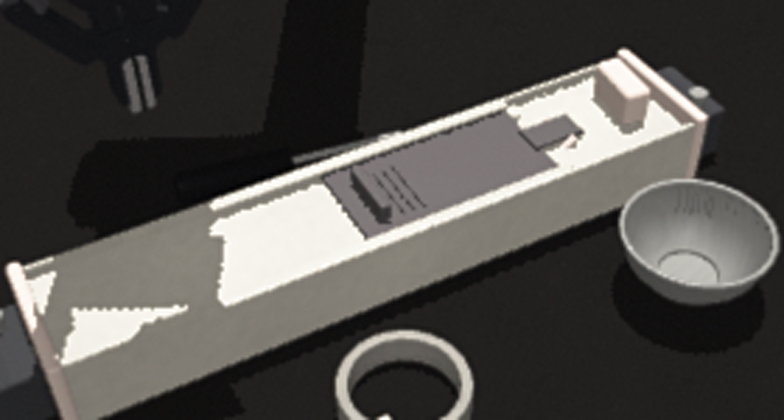

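The cover is fully home. Its hook, at (575,128), is past the ledge, and the end cap and bowl have not moved.

```bash
python3 -c "
from rig import manip; print(manip.sign_off())"
```

```text
the job is handed in; nothing more can be done
None
```

I folded the keeper flat, then pushed the cover to its hard stop with the tab clicked behind the ledge. The tools and parts were left where they lay, and I handed the job in at about 13.4 s; no verdict came back.

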